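# Gauge the bore of a glassblower's iron mould

### The job

Check the bore of the iron blow mould for wear: take the telescoping gauge out of its wooden block by the knurled knob, lower its closed head into the mould until the collar sits flat on the top face and, holding the collar down with a light, steady push, turn the knob anticlockwise so that the plungers spring out to the wall, then clockwise until it is tight again. Draw the locked gauge straight out so that it keeps the size it has taken, and stand it back upright in its block with the collar flat on the wood, knob still tight. Lean hard on neither mould nor block, and leave the other things where they are.

Things in the scene. Friction and masses are not known exactly. Their poses are not given: they have to be found in the camera images.
- gauge_knob (a point): Centre of the gauge's lock knob, the place to grip it: a knurled steel cylinder, upright, 18 mm in diameter, 22 mm high, at the very top of the gauge. Below it the handle is 9 to 12 mm thick for 68 mm, down to the collar's hub. z up along the gauge; the point turns with the knob.
- gauge_collar (a point): Centre of the flat underside of the gauge's depth collar, a disc 72 mm in diameter, 6 mm thick, fixed on the stem 97 mm below the knob's centre. z up along the gauge, x along the plungers. Below it hang the 10 mm stem and the head: head axis 40 mm, lowest point 46 mm below here. At the start it lies on the block's top, head in the well, upright, turned any way.
- plunger_a_tip (a point): Tip of one of the two spring plungers, rounded rods 8 mm thick that slide out of the two ends of the head's cross tube, 40 mm below the collar. Tip to tip they measure 32 mm closed (at the start) and at most 54 mm. Each spring pushes with 3 to 4 N.
- plunger_b_tip (a point): Tip of the other plunger, on the opposite side.
- lock_knob (a joint): Angle of the lock knob relative to the gauge, rad: 0 tight, at its stop (so at the start, holding the plungers closed), growing as the knob is turned anticlockwise seen from above, 1.3 at its stop. Above about 0.65 the plungers are free and spring out; below about 0.3 they are held where they are. It takes about 0.1 N m either way and stays where it is left.
- mould_mouth (a point): Centre of the bore at the mould's flat top face, z up. The mould is a round cast-iron body, 100 mm across, its top 90 mm above the bench (flat to 92 mm across), fixed on a 130 mm square foot plate; hinge pin on its -x side, two handles to its +x side, 48 mm up, reaching 206 mm from the axis. The bore is 46 mm in diameter, upright, 78 mm deep.
- stand_well (a point): Centre of the mouth of the well in the gauge block, z up. The block is hardwood, fixed, 100 x 100 mm and 64 mm high; its well is 60 mm in diameter and 58 mm deep. The collar rests on the top face around it.
- mould: The whole iron mould; its origin is on the bench under the bore, 90 mm below the mouth. Pushes of more than 25 N on it are too hard.
- stand: The whole gauge block; its origin is on the bench under the well. Pushes of more than 25 N on it are too hard.
- gauge: The whole gauge, about 0.23 kg; origin and axes as its collar point. When the knob is turned, only the collar's friction keeps the gauge from turning along: that takes a downward push of some 8 to 15 N with the collar lying flat on the mould; with less the gauge just turns with the knob.
- tumbler: A finished clear glass tumbler, 68 mm across and 100 mm high; leave it alone. Origin under its foot.
- paddle: A cherrywood paddle lying flat, about 280 x 85 mm; leave it alone. Origin under its middle.
- jacks: Glassblower's jacks (large steel spring tongs) lying flat, about 250 x 60 mm; leave them alone. Origin under their middle.
Not all that is in view belongs to the job. Of the things shaped like the stand, the wooden one is meant.

How it is judged (in metres and radians):
On the way, in this order (a step that is already met when the one before it is completed fails the run):
1. the collar is seated flat on the mould's top face, head in the bore, plungers still closed (z of gauge_collar in the frame of mould_mouth between -0.004 and 0.0025 m and horizontal distance between gauge_collar and mould_mouth below 0.009 m and angle between gauge_collar's own z axis and vertical below 0.06 rad and distance between plunger_a_tip and plunger_b_tip below 0.036 m), for 0.2 s.
2. with the collar seated, the knob is loosened and the plungers have sprung out across the bore (z of gauge_collar in the frame of mould_mouth below 0.0025 m and horizontal distance between gauge_collar and mould_mouth below 0.009 m and value of joint lock_knob above 0.6 rad and distance between plunger_a_tip and plunger_b_tip between 0.0445 and 0.0475 m), for 0.2 s.
3. with the collar still seated, the knob is tight again and the plungers span the bore (z of gauge_collar in the frame of mould_mouth below 0.0025 m and horizontal distance between gauge_collar and mould_mouth below 0.009 m and value of joint lock_knob below 0.25 rad and distance between plunger_a_tip and plunger_b_tip between 0.0445 and 0.0475 m), for 0.2 s.
At the end, for the whole second after the job is handed in: The gauge stands upright (within 0.06 rad) and at rest in its block, released, collar flat on the wood (within 3 mm in height, 10 mm sideways), knob tight (below 0.25 rad), plungers holding the bore's size: 46 mm tip to tip within 1.5 mm (z of gauge_collar in the frame of stand_well between -0.003 and 0.003 m and horizontal distance between gauge_collar and stand_well below 0.01 m and angle between gauge_collar's own z axis and vertical below 0.06 rad and value of joint lock_knob below 0.25 rad and distance between plunger_a_tip and plunger_b_tip between 0.0445 and 0.0475 m and linear speed of gauge below 0.02 m/s); the robot touches nothing.
It fails at once if the mould is pushed with more than 25 N, by the gauge or by the robot itself (contact force between any of gauge, the arm, the fingers and mould above 25 N).
It fails at once if the gauge block is pushed with more than 25 N, by the gauge or by the robot itself (contact force between any of gauge, the arm, the fingers and stand above 25 N).
It fails at once if the tumbler, the paddle or the jacks are moved more than 20 mm (distance of any of tumbler, paddle, jacks from where it was at the start of the episode above 0.02 m).
It also fails if it takes over 61 s, if anything falls off the work surface, if the arm or the gripper's body presses on something with over 40 N, if the wrist force passes 120 N, or if a joint passes its speed limit or range.

### The arm

A 6-joint arm with a two-finger parallel gripper is mounted at the origin on the work surface. World frame = base frame: x ahead of the robot, y to its left, z up, the work surface at z = 0. Lengths are in m, angles in degrees, forces in N, time in s.
With the tool pointing down it reaches from about 0.25 to 0.725 m from the base axis. Payload 9.7 kg.
Tool frame: the origin (TCP) lies midway between the tips of the shut fingers; the grasp point (between the pads) lies 19 mm behind it; z points along the fingers, y is the line along which they close (so a half turn about z gives the same grasp; the last joint's range is limited). The gripper opens to 85 mm and grips with 20 to 120 N. Pads are 22 mm wide; open, the fingers measure 114 mm over their backs; the gripper's body (76 mm by 85 mm) begins 54 mm behind the grasp point. The pads swing forward as they close: fully open they stand 13 mm farther back than shut.
Start: joints at [63.484, 4.979, 10.078, 95.1, 0, 90], TCP at [0.246, 0.492, 0.231] pointing down, gripper open.
Joint ranges: [-179.16, 179.16], [-48.56, 103.87], [-65.8, 70.77], [-126.05, 130.52], [-82.76, 87.17], [-180, 180]. Speed limits (degrees/s): [127.2, 127.2, 147.25, 180, 180, 180].

### API

Orientations are given as [roll, pitch, yaw] about the fixed x, y, z axes, in that order (R = Rz(yaw) Ry(pitch) Rx(roll)).
In Python, from workcell import bot gives the robot as it stands. The module is installed in compiled form; this text tells all that it offers.
- The arm moves only by the tool send_rows, never from a script. Its argument "moves" is one flat list of numbers, 7 for each row, row after row: the shift along the world's x, y, z normalised to -1 to 1, where 1 is 0.025 m, then the turn, a rotation vector about the world's x, y, z normalised to -1 to 1, where 1 is 0.15 rad, then the closure, from -1 (fully open) to 1 (shut), so that 0 is half open. A call has 1 to 8 rows; each row shifts and turns the commanded pose from where the row before left it; what a row does not reach is not made up. A row lasts 1/8 s, in which the tool goes at most 62.5 mm and 10.7 degrees, less where a joint would pass 70% of its speed; a pose out of reach is approached as far as the arm can. A call with a number of a shift or a turn outside -1 to 1 is refused whole. A call with a gripper value outside its range is refused whole. The fingers move at their own pace and stop on an object; "squeeze" is the grip in N (left out, the last holds). Time passes only in rows, so rows that do not move let the fingers close. It gives the time, the measured TCP pose, the force, the opening and the grip force at its end, in the units of the state.
- bot.get_obs(): the state, without advancing time (a new reading comes with each control period).
- bot.camera(name): name is "scene" or "top" or "wrist"; returns a dict with "color" (480x640x3 uint8, red, green, blue), "camera_matrix" (3x3 intrinsics, pixels), "D" ([k1, k2, p1, p2, k3] as OpenCV has them; the pictures are not rectified), "R" (3x3) and "t" (3): a world point X has camera coordinates R X + t. Camera axes: x right, y down, z forward; pixel columns grow to the right and rows downward; lengths in m; the calibration is good to about 2 mm. A picture is of the moment at which its call begins. There is no depth.
- bot.job_done(): hands the job in; it is judged then, once.
Trained networks look in the newest picture that a camera, given by its name, has taken for a name from the list of things; names that differ only in an ending like _2 or _b are one class to them, and where a whole thing is asked for, a point or a joint stands for the part that bears it (a point fixed in the world has none). Each returns a list of dicts, best first, with "p" (0 to 1); they miss things now and then, are a little off and sometimes report something else, mostly with a low value. They report only what shows in the picture. A call takes as long as a camera call. They do not tell look-alikes from the thing itself.
- bot.boxes_of(camera, query): "extent" ([left, top, right, bottom] in pixels, round what is visible of it).
- bot.trace(camera, query): "region" (480x640 bool, what is visible of it) and "extent" ([left, top, right, bottom] in pixels, round what is visible of it).
- bot.landmark_of(camera, query): "pixel" ([column, row] in pixels: a listed point, or the origin of a listed thing).
The state is a dict: "time": time; "q": joint angles; "qd": joint speeds; "joint_efforts": joint torques, N m; "ee_pos": TCP position; "tcp_rot": TCP orientation; "wrist_force": force on the tool from outside, world axes, zero at the start; "torque": the same for the moment, N m; "opening": finger opening in m; "grasp_force": force on a finger pad.
Only numpy, scipy, OpenCV 4.12 (cv2) and the standard library are available. Lean on these libraries where they do the work, as an engineer would, in place of code of your own. Each camera call takes 0.05 s, during which the arm holds its last target. There are 200 camera calls.

## Working session

There is one attempt and no reset: what is moved stays moved. The work goes in short steps, Python scripts to look and compute and a tool call to move; the robot and the scene stay as the last step left them, time stands still between calls to the robot, and variables do not carry over. Pictures are saved under pics/ and viewed, at most 12 in all, crops included, and the job is handed in when it is done.

Besides the shell and the picture viewer there is one more tool, called as name(argument=value, ...) on one line, values as JSON. send_rows: Moves the arm, as the interface text tells. Its arguments: {"type":"object","properties":{"moves":{"type":"array"},"squeeze":{"type":"number"}},"required":["moves"]}

```bash
mkdir -p pics; cat > h.py <<'E'
import numpy as np, cv2
from workcell import bot
def ray(c,px):
    u=cv2.undistortPoints(np.array([[px]],float),np.array(c["camera_matrix"],float),np.array(c["D"],float))[0,0]
    R=np.array(c["R"]);t=np.array(c["t"])
    return -R.T@t, R.T@np.array([u[0],u[1],1.])
def at_z(c,px,z):
    o,d=ray(c,px); return o+d*(z-o[2])/d[2]
def proj(c,X):
    R=np.array(c["R"],float);t=np.array(c["t"],float)
    return cv2.projectPoints(np.array(X,float).reshape(-1,1,3),cv2.Rodrigues(R)[0],t,np.array(c["camera_matrix"],float),np.array(c["D"],float))[0][:,0]
def save(n,c): cv2.imwrite(f"pics/{n}.png",np.ascontiguousarray(c["color"][:,:,::-1]))
Z=dict(gauge_knob=.161,gauge_collar=.064,mould_mouth=.09,stand_well=.064,tumbler=0,paddle=0,jacks=0)
E
python3 - <<'E'
from h import *
for n in("scene","top"):
    c=bot.camera(n); save(n,c)
    print(n,"cam at",np.round(-np.array(c["R"]).T@c["t"],3))
    for q,z in Z.items():
        for d in bot.landmark_of(n,q)[:3]: print(q,round(d["p"],2),np.round(d["pixel"],1),np.round(at_z(c,d["pixel"],z),4))
print(bot.get_obs())
E
```

```text
scene cam at [0.98  0.678 0.992]
gauge_knob 0.48 [322.2 179.9] [ 0.5546 -0.1467  0.161 ]
gauge_collar 0.68 [322.9 203.9] [ 0.5514 -0.1493  0.064 ]
mould_mouth 0.65 [379.  282.7] [0.5674 0.179  0.09  ]
stand_well 0.8 [289.9 249.4] [ 0.7087 -0.0378  0.064 ]
stand_well 0.75 [367.8 176.6] [ 0.3724 -0.1912  0.064 ]
stand_well 0.71 [261.1 196.6] [ 0.6998 -0.2617  0.064 ]
tumbler 0.91 [389.8 232.1] [ 0.4008 -0.0104  0.    ]
paddle 0.62 [312.6 166.5] [ 0.47   -0.3817  0.    ]
jacks 0.93 [448.9 355.6] [0.4909 0.3892 0.    ]
top cam at [0.543 0.007 1.331]
gauge_knob 0.73 [176.9 293.9] [0.4929 0.3403 0.161 ]
gauge_knob 0.5 [371.4 266.9] [ 0.5542 -0.1428  0.161 ]
gauge_collar 0.63 [368.3 268.5] [ 0.5509 -0.1467  0.064 ]
mould_mouth 0.97 [247.9 265.6] [0.5623 0.1727 0.09  ]
mould_mouth 0.36 [315.6 321.3] [ 0.4148 -0.0032  0.09  ]
stand_well 0.92 [371.7 271.1] [ 0.5438 -0.1558  0.064 ]
stand_well 0.83 [418.5 218.3] [ 0.6852 -0.2865  0.064 ]
stand_well 0.71 [323.8 214.2] [ 0.6989 -0.0291  0.064 ]
tumbler 0.76 [317.9 322.7] [ 0.4014 -0.0103  0.    ]
paddle 0.93 [458.3 298.1] [ 0.4634 -0.4105  0.    ]
paddle 0.28 [243.6 266.2] [0.5621 0.1969 0.    ]
jacks 0.96 [176.8 294.8] [0.4834 0.3865 0.    ]
{'time': 0.8, 'q': array([ 6.34831900e+01,  4.97870797e+00,  1.00777652e+01,  9.50994484e+01,
       -2.50837220e-03,  8.99993092e+01]), 'qd': array([-0.02470168, -0.06482927,  0.05972538,  0.02443403, -0.08629674,
        0.0034769 ]), 'joint_efforts': array([-1.64956427e-04, -5.20054471e+01,  4.64836156e+01,  1.23561924e-03,
        1.58735143e-04,  1.12300825e-05]), 'ee_pos': array([0.2455617 , 0.49213098, 0.23128196]), 'tcp_rot': array([-1.79999609e+02,  2.50836749e-03,  1.53483881e+02]), 'wrist_force': array([-0.56867226, -0.11871563,  0.49246622]), 'torque': array([-0.02834124,  0.01860625, -0.01786977]), 'grasp_force': 0.0, 'opening': 0.08535377411333202}
```

View pics/scene.png

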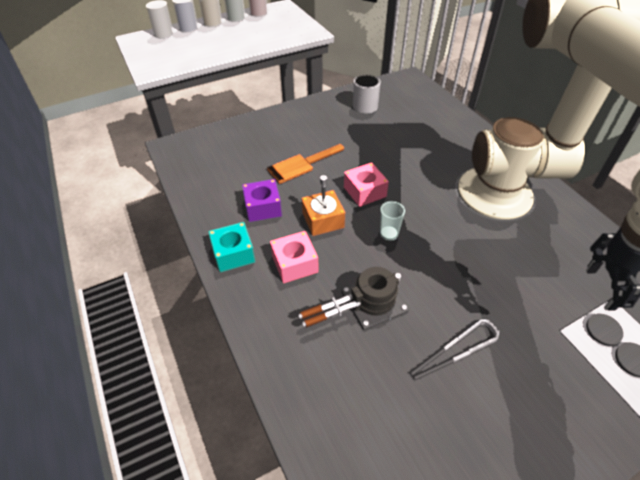

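View pics/top.png

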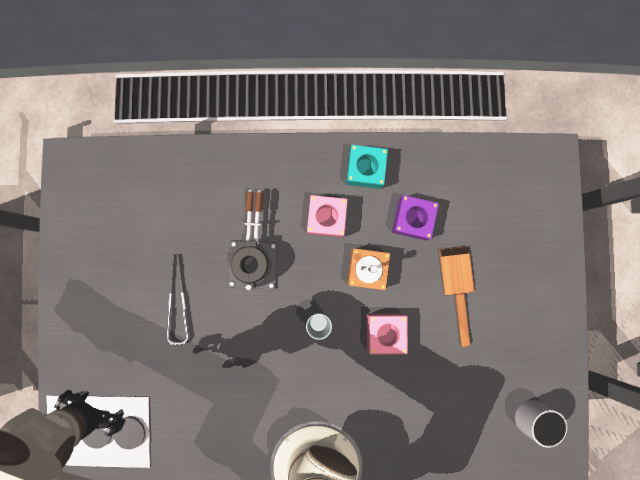

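The scene picture shows the gauge upright in the orange-wood block at (322,205). The mould is at (379,283), with its handles towards +x. The top view agrees: gauge at (370,268), mould at (248,265), tumbler at (318,325). The pink, purple and teal blocks are look-alikes. Gauge is about (0.552,-0.148) and mould about (0.564,0.176), so I'm moving towards the gauge.

send_rows(moves=[0.48, -1, 0.2, 0, 0, 0, -1, 0.48, -1, 0.2, 0, 0, 0, -1, 0.48, -1, 0.2, 0, 0, 0, -1, 0.48, -1, 0.2, 0, 0, 0, -1, 0.48, -1, 0.2, 0, 0, 0, -1, 0.48, -1, 0.2, 0, 0, 0, -1, 0.48, -1, 0.2, 0, 0, 0, -1, 0.48, -1, 0.2, 0, 0, 0, -1])

```text
time: 1.8
ee_pos: [0.3418, 0.2913, 0.2715]
tcp_rot: [180.0, 0.0, 153.5]
wrist_force: [0.6, -0.3, 0.2]
opening: 0.0855
grasp_force: 0.0
```

send_rows(moves=[0.48, -1, 0, 0, 0, 0, -1, 0.48, -1, 0, 0, 0, 0, -1, 0.48, -1, 0, 0, 0, 0, -1, 0.48, -1, 0, 0, 0, 0, -1, 0.48, -1, 0, 0, 0, 0, -1, 0.48, -1, 0, 0, 0, 0, -1, 0.48, -1, 0, 0, 0, 0, -1, 0, 0, 0, 0, 0, 0, -1])

```text
time: 2.8
ee_pos: [0.426, 0.116, 0.2712]
tcp_rot: [-180.0, 0.0, 153.3]
wrist_force: [0.5, 0.8, -0.2]
opening: 0.0856
grasp_force: 0.0
```

```bash
python3 - <<'E'
from h import *
o=bot.get_obs();print(o["time"],o["q"],o["ee_pos"],o["tcp_rot"])
c=bot.camera("wrist"); save("w1",c); print("cam",-np.array(c["R"]).T@c["t"],np.array(c["R"])[2])
for q in("mould_mouth","stand_well","gauge_knob","gauge_collar"):
    print(q,proj(c,[dict(mould_mouth=(.564,.176,.09),stand_well=(.552,-.148,.064),gauge_knob=(.552,-.148,.161),gauge_collar=(.552,-.148,.064))[q]]))
    for d in bot.landmark_of("wrist",q)[:3]: print(q,round(d["p"],2),np.round(d["pixel"],1),np.round(at_z(c,d["pixel"],Z[q]),4))
E
```

```text
2.8 [ 1.52387344e+01 -8.65862233e+00  1.29482411e+00  9.99557754e+01
 -8.78138107e-03  4.18927700e+01] [0.42597756 0.11599956 0.27124223] [-1.79991908e+02  4.12999275e-03  1.53345965e+02]
cam [0.35924286 0.15011269 0.41378951] [ 0.26340567 -0.13201187 -0.95560992]
mould_mouth [[437.14783406 307.65345646]]
mould_mouth 0.86 [433.8 313.1] [0.5681 0.171  0.09  ]
stand_well [[162.6624291  400.39363235]]
stand_well 0.91 [ 35.2 295.4] [ 0.3788 -0.1978  0.064 ]
gauge_knob [[123.27496558 472.68721516]]
gauge_knob 0.8 [127.2 471.2] [ 0.552  -0.1433  0.161 ]
gauge_collar [[162.6624291  400.39363235]]
```

send_rows(moves=[0.48, -1, 0, 0, 0, 0, -1, 0.48, -1, 0, 0, 0, 0, -1, 0.48, -1, 0, 0, 0, 0, -1, 0.48, -1, 0, 0, 0, 0, -1, 0.48, -1, 0, 0, 0, 0, -1, 0.48, -1, 0, 0, 0, 0, -1, 0.48, -1, 0, 0, 0, 0, -1, 0.48, -1, 0, 0, 0, 0, -1])

```text
time: 4.05
ee_pos: [0.522, -0.0829, 0.2713]
tcp_rot: [180.0, 0.0, 153.5]
wrist_force: [0.3, 0.2, 0.9]
opening: 0.0853
grasp_force: 0.0
```

send_rows(moves=[0.48, -1, 0, 0, 0, 0, -1, 0.48, -1, 0, 0, 0, 0, -1, 0.1, -0.4, 0, 0, 0, 0, -1, 0, 0, 0, 0, 0, 0, -1, 0, 0, 0, 0, 0, 0, -1])

```text
time: 4.68
ee_pos: [0.5478, -0.142, 0.2716]
tcp_rot: [180.0, 0.0, 153.5]
wrist_force: [0.6, 0.6, -0.6]
opening: 0.0854
grasp_force: 0.0
```

```bash
python3 - <<'E'
from h import *
o=bot.get_obs();print(o["time"],o["q"],o["ee_pos"],o["tcp_rot"])
c=bot.camera("wrist"); save("w2",c); print("cam",-np.array(c["R"]).T@c["t"])
for q in("stand_well","gauge_knob","gauge_collar"):
    for d in bot.landmark_of("wrist",q)[:3]: print(q,round(d["p"],2),np.round(d["pixel"],1),np.round(at_z(c,d["pixel"],Z[q]),4))
E
```

```text
4.675 [-1.45353546e+01  8.36209147e+00  1.83154758e+01  9.99439964e+01
  1.11604875e-02  1.19398274e+01] [ 0.54781708 -0.14197848  0.27156344] [1.79987139e+02 6.87593232e-03 1.53524818e+02]
cam [ 0.48095968 -0.10811946  0.4140772 ]
stand_well 0.95 [423.  421.4] [ 0.8363 -0.147   0.064 ]
stand_well 0.9 [265.8 371. ] [ 0.691  -0.2775  0.064 ]
stand_well 0.78 [473.9 287.8] [ 0.6983 -0.0369  0.064 ]
gauge_knob 0.68 [316.9 243. ] [ 0.5545 -0.1458  0.161 ]
gauge_collar 0.87 [315.9 212.3] [ 0.5545 -0.1473  0.064 ]
```

View pics/w2.png

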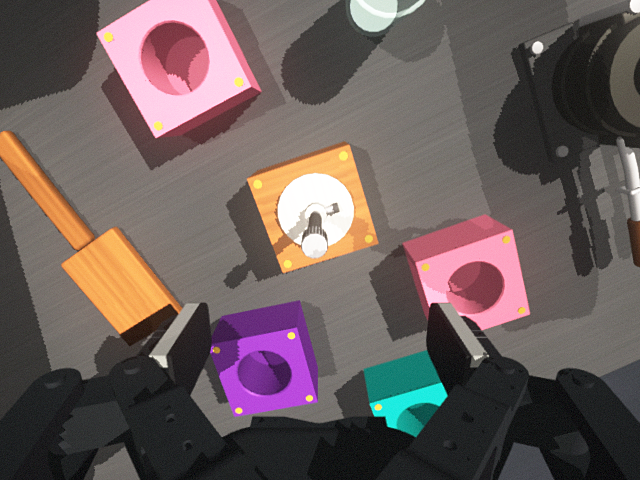

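send_rows(moves=[0.27, -0.18, -1, 0, 0, 0, -1, 0, 0, -1, 0, 0, 0, -1, 0, 0, -1, 0, 0, 0, -1, 0, 0, -1, 0, 0, 0, -1, 0, 0, -0.8, 0, 0, 0, -1, 0, 0, -0.34, 0, 0, 0, -1, 0, 0, 0, 0, 0, 0, -0.3, 0, 0, 0, 0, 0, 0, 0.2], squeeze=25)

```text
time: 5.88
ee_pos: [0.5552, -0.1474, 0.1438]
tcp_rot: [180.0, 0.1, 153.5]
wrist_force: [-0.1, -0.2, 0.6]
opening: 0.0514
grasp_force: 0.0
```

send_rows(moves=[0, 0, 0, 0, 0, 0, 0.5, 0, 0, 0, 0, 0, 0, 1, 0, 0, 0, 0, 0, 0, 1, 0, 0, 0, 0, 0, 0, 1, 0, 0, 0, 0, 0, 0, 1, 0, 0, 0, 0, 0, 0, 1], squeeze=25)

```text
time: 6.62
ee_pos: [0.555, -0.1476, 0.1433]
tcp_rot: [-180.0, 0.1, 153.5]
wrist_force: [-1.2, -2.6, 4.9]
opening: 0.0168
grasp_force: 25.0
```

```bash
python3 - <<'E'
from h import *
o=bot.get_obs();print(o["time"],o["ee_pos"],o["wrist_force"],o["opening"],o["grasp_force"])
c=bot.camera("wrist"); save("w3",c)
for q in("gauge_knob","gauge_collar"):
    for d in bot.landmark_of("wrist",q)[:3]: print(q,round(d["p"],2),np.round(d["pixel"],1),np.round(at_z(c,d["pixel"],Z[q]),4))
E
```

```text
6.625 [ 0.55496037 -0.14764646  0.14332796] [-1.1956455  -2.58615515  4.8703575 ] 0.016790816260844933 24.964372515678406
gauge_knob 0.68 [321.3 322.5] [ 0.5532 -0.1449  0.161 ]
gauge_collar 0.82 [316.7 246.5] [ 0.5545 -0.148   0.064 ]
```

View pics/w3.png

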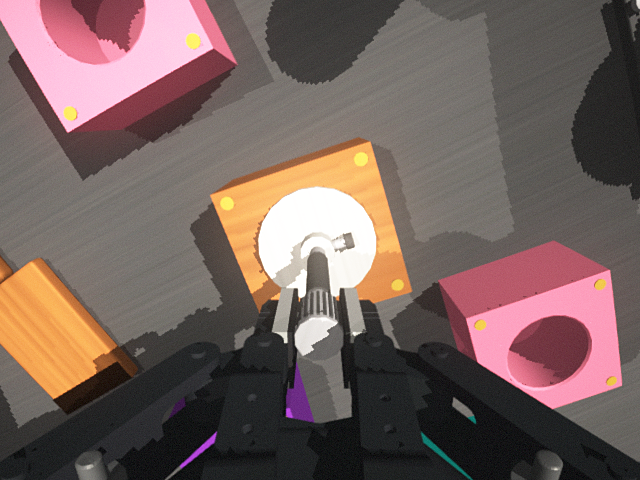

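send_rows(moves=[0, 0, 0, 0, 0, 0, 1, 0, 0, 0, 0, 0, 0, 1, 0, 0, 0.4, 0, 0, 0, 1, 0, 0, 0.8, 0, 0, 0, 1, 0, 0, 1, 0, 0, 0, 1, 0, 0, 1, 0, 0, 0, 1, 0, 0, 0.8, 0, 0, 0, 1, 0, 0, 0.4, 0, 0, 0, 1], squeeze=60)

```text
time: 7.78
ee_pos: [0.555, -0.1471, 0.2538]
tcp_rot: [180.0, 0.0, 153.5]
wrist_force: [0.4, -0.9, -2.4]
opening: 0.0164
grasp_force: 58.5
```

send_rows(moves=[0, 0.5, 0, 0, 0, 0, 1, 0, 1, 0, 0, 0, 0, 1, 0, 1, 0, 0, 0, 0, 1, 0, 1, 0, 0, 0, 0, 1, 0, 1, 0, 0, 0, 0, 1, 0, 1, 0, 0, 0, 0, 1, 0, 1, 0, 0, 0, 0, 1, 0, 1, 0, 0, 0, 0, 1])

```text
time: 8.78
ee_pos: [0.5542, 0.0418, 0.2516]
tcp_rot: [-180.0, -0.1, 153.5]
wrist_force: [-0.5, -0.1, -2.7]
opening: 0.0162
grasp_force: 58.7
```

send_rows(moves=[0, 0.8, 0, 0, 0, 0, 1, 0, 0.6, 0, 0, 0, 0, 1, 0, 0.3, 0, 0, 0, 0, 1, 0, 0, 0, 0, 0, 0, 1, 0, 0, 0, 0, 0, 0, 1])

```text
time: 9.4
ee_pos: [0.5549, 0.0822, 0.2528]
tcp_rot: [-180.0, 0.0, 153.5]
wrist_force: [0.2, 0.4, -2.4]
opening: 0.0161
grasp_force: 58.8
```

```bash
python3 - <<'E'
from h import *
o=bot.get_obs();print(o["time"],o["ee_pos"],o["tcp_rot"],o["wrist_force"],o["opening"],o["grasp_force"])
p=o["ee_pos"]
for n in("wrist","top","scene"):
  c=bot.camera(n); save(n+"4",c)
  for q,z in(("mould_mouth",.09),("gauge_knob",p[2]+.018),("gauge_collar",p[2]-.0793),("stand_well",.064)):
    for d in bot.landmark_of(n,q)[:2 if q[0]!="s" else 5]: print(n,q,round(d["p"],2),np.round(d["pixel"],1),np.round(at_z(c,d["pixel"],z),4))
E
```

```text
9.4 [0.55485552 0.08215468 0.2527984 ] [-1.79991646e+02  6.41702884e-03  1.53451889e+02] [ 0.16548826  0.44156197 -2.36218719] 0.016072850120688528 58.81594240665436
wrist mould_mouth 0.77 [420.8 181.3] [0.5671 0.1704 0.09  ]
wrist gauge_knob 0.62 [317.5 323.4] [0.5527 0.0835 0.2708]
wrist gauge_collar 0.96 [317.  244.1] [0.5531 0.0827 0.1735]
wrist stand_well 0.73 [108.9 306.1] [ 0.5508 -0.1499  0.064 ]
top mould_mouth 0.57 [174.6 295. ] [0.487  0.3667 0.09  ]
top stand_well 0.94 [415.8 216.9] [ 0.6891 -0.2792  0.064 ]
top stand_well 0.8 [324.4 213.7] [ 0.7002 -0.0307  0.064 ]
top stand_well 0.74 [386.4 336.1] [ 0.3694 -0.1923  0.064 ]
top stand_well 0.59 [366.6 162.9] [ 0.8388 -0.148   0.064 ]
scene mould_mouth 0.65 [380.3 283. ] [0.5651 0.1813 0.09  ]
scene gauge_collar 0.73 [365.3 230.9] [0.5531 0.0789 0.1735]
scene stand_well 0.98 [261.9 195.1] [ 0.6953 -0.2665  0.064 ]
scene stand_well 0.93 [229.5 241.4] [ 0.8426 -0.1394  0.064 ]
scene stand_well 0.71 [295.5 251. ] [ 0.6978 -0.0259  0.064 ]
scene stand_well 0.58 [367.7 173. ] [ 0.3639 -0.2059  0.064 ]
scene stand_well 0.57 [319.1 203.5] [ 0.5604 -0.1559  0.064 ]
```

View pics/wrist4.png

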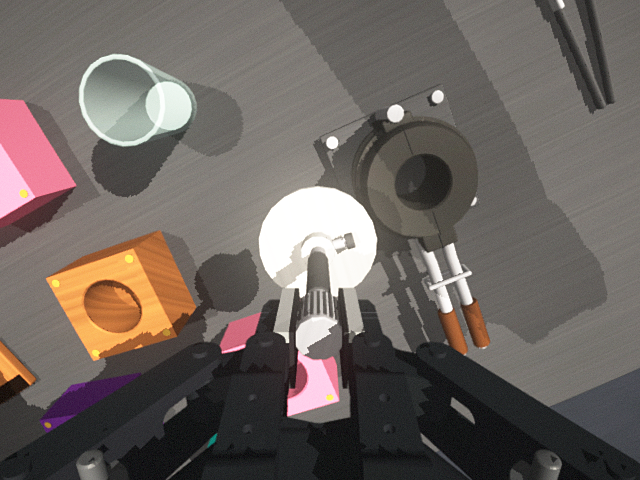

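The wrist view shows the gauge hanging straight, with its collar at (317,244) as before the lift. The bore is at about (424,181) and the empty wood well at about (112,306). I'll fit the bore and well rims in this picture.

```bash
cat >> h.py <<'E'
from scipy.optimize import minimize
def fit(c,z,r,x0,dark):
    """centre of a circle (z,r) whose rim has the strongest outward gradient (dark inside)"""
    g=cv2.GaussianBlur(c["color"].astype(np.float32).mean(2),(0,0),1.2)
    a=np.linspace(0,2*np.pi,180,endpoint=False); u=np.c_[np.cos(a),np.sin(a),0*a]
    def s(p):
        m=np.array([p[0],p[1],z]); v=[]
        for k in(r+.0015,r-.0015):
            q=proj(c,m+k*u).astype(np.float32); v.append(cv2.remap(g,q[:,0],q[:,1],cv2.INTER_LINEAR).ravel())
        return -np.clip((v[0]-v[1])*dark,-5,25).mean()
    G=[(s((x0[0]+i*.001,x0[1]+j*.001)),i,j) for i in range(-10,11) for j in range(-10,11)]
    b=min(G); r_=minimize(s,(x0[0]+b[1]*.001,x0[1]+b[2]*.001),method="Nelder-Mead",options=dict(initial_simplex=[(x0[0]+b[1]*.001+d,x0[1]+b[2]*.001+e) for d,e in((0,0),(.001,0),(0,.001))]))
    return np.round(r_.x,4),round(-r_.fun,2)
E
python3 - <<'E'
from h import *
c=bot.camera("wrist"); p=bot.get_obs()["ee_pos"]
B=fit(c,.09,.023,(.567,.172),1); W=fit(c,.064,.030,(.551,-.149),1); K=fit(c,p[2]-.0793+.006,.036,(.5535,.0825),-1)
O=fit(c,.09,.046,(.567,.172),-1)
print("bore",B,"top edge",O,"well",W,"collar",K,"tcp",p)
i=np.ascontiguousarray(c["color"][:,:,::-1])
a=np.linspace(0,6.28,90); u=np.c_[np.cos(a),np.sin(a),0*a]
for e,z,r in((B,.09,.023),(W,.064,.03),(K,p[2]-.0733,.036)):
    cv2.polylines(i,[np.round(proj(c,np.r_[e[0],z]+r*u)).astype(int)],True,(0,255,0),1)
cv2.imwrite("pics/fit.png",i)
s=bot.camera("scene"); print("scene",fit(s,.09,.023,(.565,.178),1))
E
```

```text
bore (array([0.5684, 0.1716]), np.float64(24.31)) top edge (array([0.569, 0.171]), np.float64(11.73)) well (array([ 0.552, -0.148]), np.float64(25.0)) collar (array([0.5505, 0.0852]), np.float64(22.8)) tcp [0.55481076 0.08267526 0.25280004]
scene (array([0.5696, 0.1743]), np.float64(9.58))
```

View pics/fit.png

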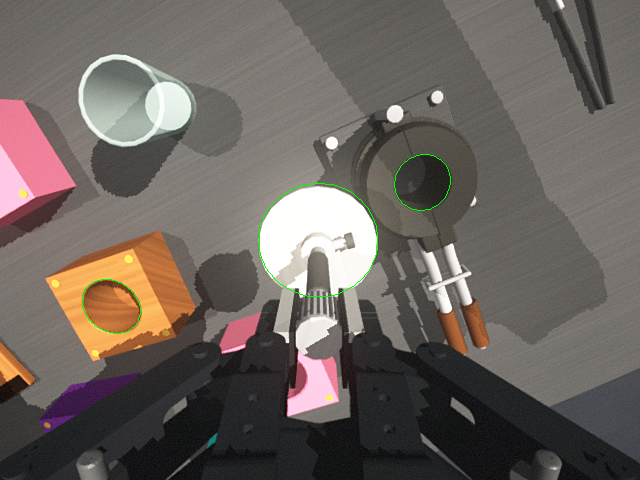

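send_rows(moves=[0.15, 0.8, 0, 0, 0, 0, 1, 0.15, 0.9, 0, 0, 0, 0, 1, 0.15, 0.9, 0, 0, 0, 0, 1, 0.1, 0.65, -0.2, 0, 0, 0, 1, 0.06, 0.3, -0.5, 0, 0, 0, 1, 0, 0, -0.4, 0, 0, 0, 1, 0, 0, 0, 0, 0, 0, 1, 0, 0, 0, 0, 0, 0, 1])

```text
time: 11.25
ee_pos: [0.57, 0.1708, 0.2256]
tcp_rot: [180.0, 0.0, 153.4]
wrist_force: [0.9, -0.6, -2.5]
opening: 0.0162
grasp_force: 58.9
```

```bash
python3 - <<'E'
from h import *
o=bot.get_obs();p=o["ee_pos"];print(o["time"],p,o["tcp_rot"],o["wrist_force"])
for n in("wrist","top","scene"):
  c=bot.camera(n); save(n+"5",c)
  for q,z in(("mould_mouth",.09),("gauge_knob",p[2]+.018),("gauge_collar",p[2]-.0793),("plunger_a_tip",p[2]-.1193)):
    for d in bot.landmark_of(n,q)[:2]: print(n,q,round(d["p"],2),np.round(d["pixel"],1),np.round(at_z(c,d["pixel"],z),4))
c=bot.camera("wrist");print("edge",fit(c,.09,.046,(.569,.171),-1),fit(c,p[2]-.0733,.036,(p[0]-.001,p[1]),-1))
s=cv2.imread("pics/scene5.png")[180:330,290:460]; w=cv2.imread("pics/wrist5.png")[60:440,140:500]
cv2.imwrite("pics/c5.png",np.hstack([cv2.resize(s,(431,380),interpolation=cv2.INTER_CUBIC),w]))
E
```

```text
11.25 [0.57004558 0.17077179 0.22558869] [1.79994799e+02 1.71242081e-02 1.53435748e+02] [ 0.88911521 -0.6110153  -2.53310786]
wrist gauge_knob 0.97 [320.8 322.9] [0.5682 0.1734 0.2436]
wrist gauge_collar 0.56 [316.  247.1] [0.5698 0.1699 0.1463]
wrist plunger_a_tip 0.51 [319.4 324. ] [0.6403 0.1373 0.1063]
top mould_mouth 0.73 [247.2 265.7] [0.562  0.1745 0.09  ]
top gauge_collar 0.49 [246.6 261.3] [0.5722 0.1684 0.1463]
scene mould_mouth 0.75 [375.  284.3] [0.5786 0.1785 0.09  ]
scene gauge_knob 0.4 [381.  268.8] [0.6151 0.236  0.2436]
scene gauge_collar 0.97 [379.4 268.7] [0.5709 0.1766 0.1463]
edge (array([0.5688, 0.1711]), np.float64(11.71)) (array([0.5657, 0.1743]), np.float64(22.12))
```

View pics/c5.png

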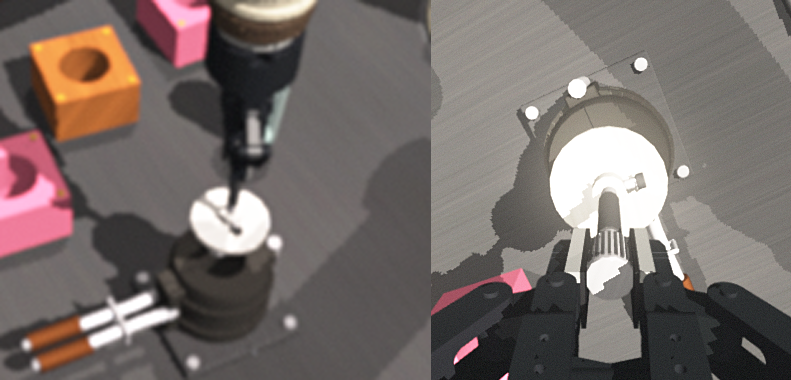

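send_rows(moves=[0, 0, -0.2, 0, 0, 0, 1, 0, 0, -0.3, 0, 0, 0, 1, 0, 0, -0.2, 0, 0, 0, 1])

```text
time: 12.42
ee_pos: [0.5699, 0.1713, 0.2068]
tcp_rot: [-180.0, -0.0, 153.5]
wrist_force: [0.2, 0.1, -1.9]
opening: 0.0163
grasp_force: 58.9
```

send_rows(moves=[0, 0, -0.4, 0, 0, 0, 1, 0, 0, -0.4, 0, 0, 0, 1, 0, 0, -0.3, 0, 0, 0, 1, 0, 0, -0.1, 0, 0, 0, 1, 0, 0, 0, 0, 0, 0, 1])

```text
time: 13.05
ee_pos: [0.57, 0.1714, 0.1778]
tcp_rot: [-180.0, -0.0, 153.5]
wrist_force: [-0.1, 0.2, -2.3]
opening: 0.0164
grasp_force: 58.9
```

send_rows(moves=[0, 0, -0.1, 0, 0, 0, 1, 0, 0, -0.1, 0, 0, 0, 1, 0, 0, -0.08, 0, 0, 0, 1, 0, 0, 0, 0, 0, 0, 1])

```text
time: 13.55
ee_pos: [0.57, 0.1714, 0.1706]
tcp_rot: [-180.0, -0.0, 153.5]
wrist_force: [-0.3, -0.9, -2.4]
opening: 0.016
grasp_force: 58.9
```

send_rows(moves=[0, 0, -0.04, 0, 0, 0, 1, 0, 0, 0, 0, 0, 0, 1])

```text
time: 13.8
ee_pos: [0.57, 0.1714, 0.1697]
tcp_rot: [-180.0, -0.0, 153.5]
wrist_force: [-0.4, -1.5, -2.2]
opening: 0.0162
grasp_force: 58.9
```

send_rows(moves=[0, 0, -0.04, 0, 0, 0, 1, 0, 0, 0, 0, 0, 0, 1])

```text
time: 14.05
ee_pos: [0.5702, 0.1713, 0.1693]
tcp_rot: [180.0, 0.0, 153.5]
wrist_force: [-1.0, -1.1, 1.6]
opening: 0.0157
grasp_force: 59.2
```

send_rows(moves=[0, 0, -0.04, 0, 0, 0, 1, 0, 0, 0, 0, 0, 0, 1])

```text
time: 14.3
ee_pos: [0.5702, 0.1713, 0.1693]
tcp_rot: [179.9, 0.1, 153.5]
wrist_force: [-3.0, -2.0, 9.3]
opening: 0.016
grasp_force: 59.8
```

send_rows(moves=[0, 0, -0.01, 0, 0, 0.3, 1, 0, 0, 0, 0, 0, 0.6, 1, 0, 0, 0, 0, 0, 0.7, 1, 0, 0, 0, 0, 0, 0.7, 1, 0, 0, 0, 0, 0, 0.4, 1, 0, 0, 0, 0, 0, 0, 1])

```text
time: 15.05
ee_pos: [0.5704, 0.1719, 0.1691]
tcp_rot: [179.9, 0.1, 176.8]
wrist_force: [-2.2, 0.7, 8.4]
opening: 0.0161
grasp_force: 59.9
```

```bash
python3 - <<'E'
from h import *
o=bot.get_obs();print({k:np.round(o[k],3) for k in o})
E
```

```text
{'time': np.float64(15.05), 'q': array([1.6748e+01, 1.0310e+01, 9.0960e+00, 8.8634e+01, 4.2000e-02,
       1.9992e+01]), 'qd': array([ 5.000e-02,  1.000e-03,  7.200e-02, -9.700e-02,  2.200e-02,
        1.306e+00]), 'joint_efforts': array([ -0.81 , -53.372,  43.245,  -0.642,  -0.424,  -0.303]), 'ee_pos': array([0.57 , 0.172, 0.169]), 'tcp_rot': array([1.79909e+02, 1.29000e-01, 1.76756e+02]), 'wrist_force': array([-2.224,  0.735,  8.388]), 'torque': array([0.244, 0.39 , 0.11 ]), 'grasp_force': np.float64(59.871), 'opening': np.float64(0.016)}
```

send_rows(moves=[0, 0, -0.02, 0, 0, 0, 1, 0, 0, 0, 0, 0, 0.4, 1, 0, 0, 0, 0, 0, 0.6, 1, 0, 0, 0, 0, 0, 0.7, 1, 0, 0, 0, 0, 0, 0.6, 1, 0, 0, 0, 0, 0, 0.3, 1, 0, 0, 0, 0, 0, 0, 1])

```text
time: 15.92
ee_pos: [0.5704, 0.1728, 0.1691]
tcp_rot: [179.9, 0.2, -160.9]
wrist_force: [-3.2, 5.4, 11.3]
opening: 0.0163
grasp_force: 60.1
```

```bash
python3 - <<'E'
from h import *
o=bot.get_obs();print(o["wrist_force"],o["torque"],o["tcp_rot"])
c=bot.camera("wrist");save("w6",c)
d=bot.camera("scene")
w=c["color"][60:440,140:500,::-1]; a=cv2.imread("pics/wrist5.png")[60:440,140:500]
cv2.imwrite("pics/c6.png",np.hstack([a,w]))
E
```

```text
[-3.17554876  5.37215653 11.2734072 ] [1.0750768  0.71628887 0.05732385] [ 179.87248344    0.2035625  -160.87401439]
```

View pics/c6.png

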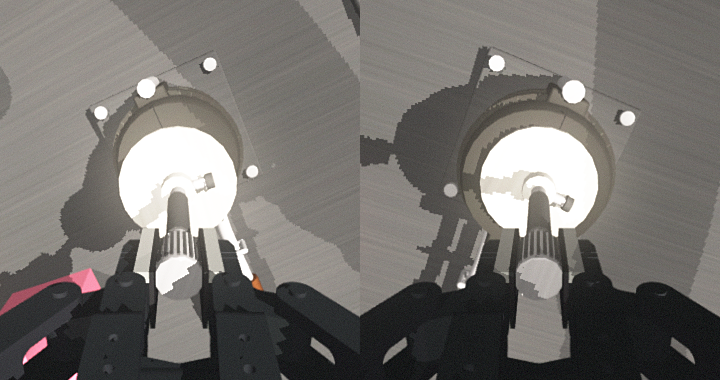

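send_rows(moves=[0, 0, 0, 0, 0, 0.4, 1, 0, 0, 0, 0, 0, 0.7, 1, 0, 0, 0, 0, 0, 0.7, 1, 0, 0, 0, 0, 0, 0.4, 1, 0, 0, 0, 0, 0, 0, 1, 0, 0, 0, 0, 0, 0, 1, 0, 0, 0, 0, 0, 0, 1])

```text
time: 16.9
ee_pos: [0.5703, 0.173, 0.1693]
tcp_rot: [179.9, 0.3, -142.0]
wrist_force: [-4.3, 6.4, 11.8]
opening: 0.0164
grasp_force: 60.2
```

```bash
python3 - <<'E'
from h import *
o=bot.get_obs();print(o["wrist_force"],o["torque"],o["tcp_rot"],o["ee_pos"])
c=bot.camera("wrist");save("w7",c)
w=c["color"][60:440,140:500,::-1]; a=cv2.imread("pics/w6.png")[60:440,140:500]
cv2.imwrite("pics/c7.png",np.hstack([a,w]))
E
```

```text
[-4.33755642  6.42946816 11.80643596] [1.31136152 0.9148396  0.01807969] [ 179.92359189    0.25119953 -141.9917532 ] [0.57028793 0.17301743 0.16926022]
```

View pics/c7.png

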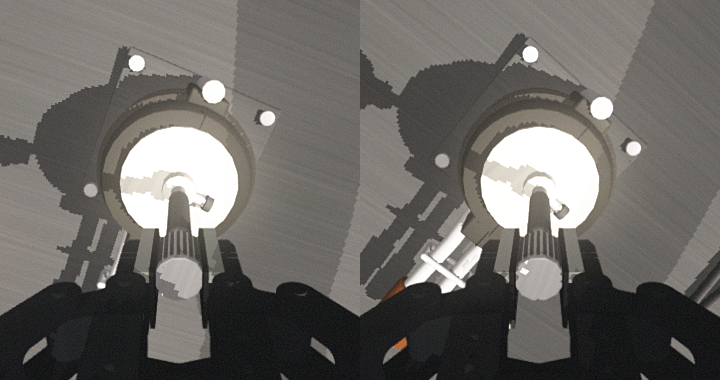

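send_rows(moves=[0, 0, 0, 0, 0, -0.4, 1, 0, 0, 0, 0, 0, -0.7, 1, 0, 0, 0, 0, 0, -0.8, 1, 0, 0, 0, 0, 0, -0.8, 1, 0, 0, 0, 0, 0, -0.8, 1, 0, 0, 0, 0, 0, -0.8, 1, 0, 0, 0, 0, 0, -0.7, 1, 0, 0, 0, 0, 0, -0.7, 1])

```text
time: 17.95
ee_pos: [0.5706, 0.1714, 0.1691]
tcp_rot: [179.9, 0.2, 168.8]
wrist_force: [-1.6, -2.8, 11.9]
opening: 0.0163
grasp_force: 60.2
```

send_rows(moves=[0, 0, 0, 0, 0, -0.6, 1, 0, 0, 0, 0, 0, -0.5, 1, 0, 0, 0, 0, 0, -0.4, 1, 0, 0, 0, 0, 0, -0.3, 1, 0, 0, 0, 0, 0, 0, 1, 0, 0, 0, 0, 0, 0, 1])

```text
time: 18.7
ee_pos: [0.5705, 0.171, 0.1692]
tcp_rot: [179.9, 0.2, 153.5]
wrist_force: [-2.0, -4.1, 11.4]
opening: 0.0163
grasp_force: 60.3
```

```bash
python3 - <<'E'
from h import *
o=bot.get_obs();print(o["wrist_force"],o["torque"],o["tcp_rot"],o["ee_pos"])
c=bot.camera("wrist");save("w8",c)
w=c["color"][60:440,140:500,::-1]; a=cv2.imread("pics/wrist5.png")[60:440,140:500]
cv2.imwrite("pics/c8.png",np.hstack([a,w]))
E
```

```text
[-2.04223452 -4.09554604 11.38292769] [-0.74704362  0.56211361  0.06025054] [1.79924650e+02 1.54001682e-01 1.53461370e+02] [0.57054881 0.17101171 0.16915365]
```

View pics/c8.png

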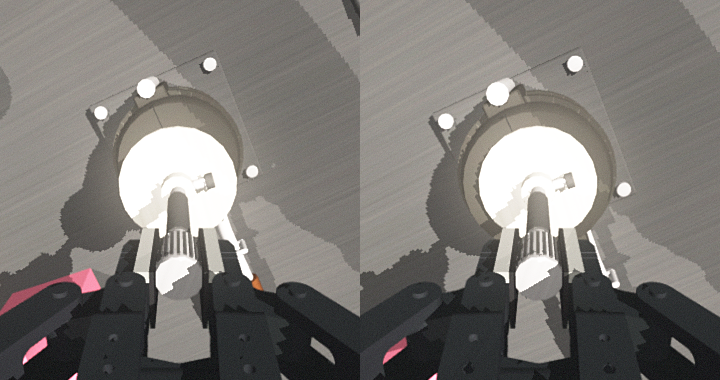

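send_rows(moves=[0, 0, 0, 0, 0, -0.3, 1, 0, 0, 0, 0, 0, 0, 1, 0, 0, 0, 0, 0, 0, 1])

```text
time: 19.12
ee_pos: [0.5705, 0.1712, 0.1692]
tcp_rot: [179.9, 0.1, 150.9]
wrist_force: [-2.2, -3.3, 13.3]
opening: 0.0164
grasp_force: 60.3
```

```bash
python3 - <<'E'
from h import *
o=bot.get_obs();print(o["wrist_force"],o["torque"],o["tcp_rot"],o["ee_pos"])
E
```

```text
[-2.20656761 -3.28547372 13.290181  ] [-0.56818482  0.58929407  0.19727969] [1.79907780e+02 1.40056801e-01 1.50904060e+02] [0.57048228 0.1711757  0.16918534]
```

Torque has risen, so the knob is tight against its stop. Drawing the gauge out now.

send_rows(moves=[0, 0, 0.08, 0, 0, 0, 1, 0, 0, 0.15, 0, 0, 0, 1, 0, 0, 0.3, 0, 0, 0, 1, 0, 0, 0.4, 0, 0, 0, 1, 0, 0, 0.6, 0, 0, 0, 1, 0, 0, 0.8, 0, 0, 0, 1, 0, 0, 0.8, 0, 0, 0, 1, 0, 0, 0.3, 0, 0, 0, 1])

```text
time: 20.12
ee_pos: [0.5705, 0.1716, 0.2554]
tcp_rot: [179.9, 0.1, 150.9]
wrist_force: [0.6, -0.5, -2.4]
opening: 0.0162
grasp_force: 59.0
```

send_rows(moves=[0, -0.4, 0, 0, 0, 0, 1, 0, -0.9, 0, 0, 0, 0, 1, 0, -1, 0, 0, 0, 0, 1, -0.1, -1, 0, 0, 0, 0, 1, -0.1, -1, 0, 0, 0, 0, 1, -0.1, -1, 0, 0, 0, 0, 1, -0.1, -1, 0, 0, 0, 0, 1, -0.1, -1, 0, 0, 0, 0, 1])

```text
time: 21.12
ee_pos: [0.5567, -0.0134, 0.2521]
tcp_rot: [-180.0, -0.0, 150.9]
wrist_force: [0.3, 0.3, -2.6]
opening: 0.0166
grasp_force: 59.1
```

send_rows(moves=[-0.1, -1, 0, 0, 0, 0, 1, -0.05, -0.9, 0, 0, 0, 0, 1, -0.05, -0.7, 0, 0, 0, 0, 1, 0, -0.4, 0, 0, 0, 0, 1, 0, 0, 0, 0, 0, 0, 1, 0, 0, 0, 0, 0, 0, 1])

```text
time: 21.88
ee_pos: [0.5526, -0.0857, 0.2527]
tcp_rot: [180.0, -0.0, 150.9]
wrist_force: [0.2, -0.8, -2.4]
opening: 0.0161
grasp_force: 59.0
```

```bash
python3 - <<'E'
from h import *
o=bot.get_obs();p=o["ee_pos"];print(o["time"],p,o["tcp_rot"],o["wrist_force"])
for n in("wrist","scene"):
  c=bot.camera(n); save(n+"9",c)
  for q,z in(("gauge_knob",p[2]+.018),("gauge_collar",p[2]-.0793),("stand_well",.064),("plunger_a_tip",p[2]-.1193)):
    for d in bot.landmark_of(n,q)[:5]: print(n,q,round(d["p"],2),np.round(d["pixel"],1),np.round(at_z(c,d["pixel"],z),4))
  if n=="wrist": print("well",fit(c,.064,.03,(.552,-.148),1))
E
```

```text
21.875 [ 0.55257609 -0.08567228  0.25272131] [ 1.79993124e+02 -1.12234190e-02  1.50927477e+02] [ 0.17047116 -0.8033338  -2.38123421]
wrist gauge_knob 0.64 [322.5 323.3] [ 0.5513 -0.0825  0.2707]
wrist gauge_collar 0.79 [315.5 244.4] [ 0.5505 -0.0859  0.1734]
wrist stand_well 0.98 [431.6 309.8] [ 0.6972 -0.0369  0.064 ]
wrist stand_well 0.78 [100.   96.2] [ 0.3769 -0.2     0.064 ]
wrist stand_well 0.6 [256.3 241.8] [ 0.5528 -0.1511  0.064 ]
well (array([ 0.5514, -0.1491]), np.float64(13.69))
scene gauge_collar 0.84 [331.8 189.4] [ 0.5557 -0.0892  0.1734]
scene stand_well 0.84 [368.2 175.5] [ 0.3687 -0.195   0.064 ]
scene stand_well 0.78 [321.1 201.2] [ 0.5509 -0.1617  0.064 ]
scene stand_well 0.77 [232.5 240.7] [ 0.8345 -0.1379  0.064 ]
scene stand_well 0.66 [262.1 195. ] [ 0.6946 -0.2666  0.064 ]
scene stand_well 0.58 [292.2 250. ] [ 0.7042 -0.0331  0.064 ]
```

send_rows(moves=[0.03, -0.6, 0, 0, 0, 0, 1, 0, -0.8, 0, 0, 0, 0, 1, 0, -0.7, -0.2, 0, 0, 0, 1, 0, -0.4, -0.4, 0, 0, 0, 1, 0, 0, -0.6, 0, 0, 0, 1, 0, 0, -0.6, 0, 0, 0, 1, 0, 0, -0.4, 0, 0, 0, 1, 0, 0, 0, 0, 0, 0, 1])

```text
time: 23.38
ee_pos: [0.5529, -0.1481, 0.1968]
tcp_rot: [-180.0, -0.1, 150.9]
wrist_force: [0.7, 0.3, -1.7]
opening: 0.0158
grasp_force: 59.0
```

```bash
python3 - <<'E'
from h import *
o=bot.get_obs();p=o["ee_pos"];print(o["time"],p,o["wrist_force"])
c=bot.camera("wrist"); save("w10",c)
s=bot.camera("scene"); save("s10",s)
w=c["color"][60:440,140:500,::-1]; a=s["color"][140:260,250:390,::-1]
cv2.imwrite("pics/c10.png",np.hstack([cv2.resize(a,(440,380),interpolation=cv2.INTER_CUBIC),w]))
E
```

```text
23.375 [ 0.55291243 -0.14805594  0.19676555] [ 0.66526825  0.2535393  -1.72200959]
```

View pics/c10.png

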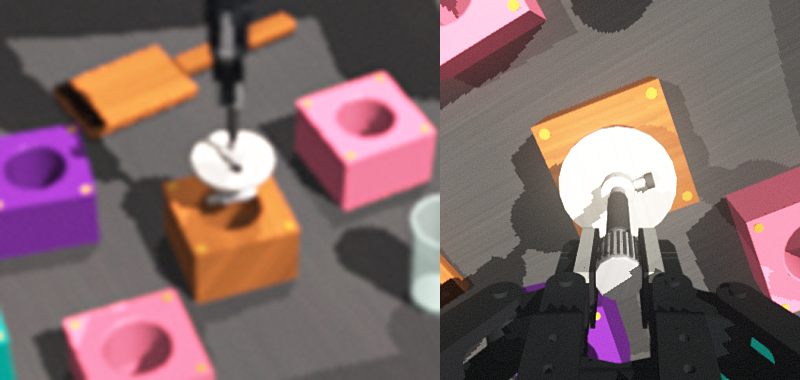

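The scene crop shows the head, plungers spread, just above the well in the wood block. The wrist view shows the collar centred over the block. Lowering.

send_rows(moves=[0.02, -0.01, -0.2, 0, 0, 0, 1, 0, 0, -0.3, 0, 0, 0, 1, 0, 0, -0.2, 0, 0, 0, 1, 0, 0, 0, 0, 0, 0, 1])

```text
time: 23.98
ee_pos: [0.5535, -0.1488, 0.1796]
tcp_rot: [-180.0, -0.1, 150.9]
wrist_force: [0.0, -0.4, -2.3]
opening: 0.0163
grasp_force: 59.0
```

send_rows(moves=[0, 0, -0.4, 0, 0, 0, 1, 0, 0, -0.4, 0, 0, 0, 1, 0, 0, -0.3, 0, 0, 0, 1, 0, 0, -0.1, 0, 0, 0, 1, 0, 0, 0, 0, 0, 0, 1])

```text
time: 24.6
ee_pos: [0.5537, -0.1488, 0.1502]
tcp_rot: [-180.0, -0.0, 150.9]
wrist_force: [0.6, 0.5, -2.4]
opening: 0.0164
grasp_force: 59.0
```

send_rows(moves=[0, 0, -0.1, 0, 0, 0, 1, 0, 0, -0.08, 0, 0, 0, 1, 0, 0, -0.04, 0, 0, 0, 1, 0, 0, 0, 0, 0, 0, 1])

```text
time: 25.1
ee_pos: [0.5538, -0.1489, 0.1447]
tcp_rot: [-180.0, -0.0, 150.9]
wrist_force: [0.4, -0.5, -2.7]
opening: 0.0163
grasp_force: 59.0
```

send_rows(moves=[0, 0, -0.04, 0, 0, 0, 1, 0, 0, 0, 0, 0, 0, 1])

```text
time: 25.35
ee_pos: [0.5538, -0.1489, 0.1437]
tcp_rot: [-180.0, -0.0, 150.9]
wrist_force: [0.3, -0.7, -2.0]
opening: 0.0162
grasp_force: 59.0
```

send_rows(moves=[0, 0, -0.03, 0, 0, 0, 1, 0, 0, 0, 0, 0, 0, 1])

```text
time: 25.6
ee_pos: [0.5539, -0.149, 0.1434]
tcp_rot: [180.0, 0.0, 150.9]
wrist_force: [-0.9, -0.6, 0.9]
opening: 0.0164
grasp_force: 59.3
```

send_rows(moves=[0, 0, 0, 0, 0, 0, 1, 0, 0, 0, 0, 0, 0, 1, 0, 0, 0, 0, 0, 0, 0.4, 0, 0, 0, 0, 0, 0, 0, 0, 0, 0, 0, 0, 0, -0.5, 0, 0, 0, 0, 0, 0, -1, 0, 0, 0, 0, 0, 0, -1, 0, 0, 0, 0, 0, 0, -1], squeeze=20)

```text
time: 26.6
ee_pos: [0.5538, -0.1489, 0.143]
tcp_rot: [-180.0, -0.0, 150.9]
wrist_force: [-0.1, 0.4, 0.2]
opening: 0.0855
grasp_force: 0.0
```

send_rows(moves=[0, 0, 0.3, 0, 0, 0, -1, 0, 0, 0.8, 0, 0, 0, -1, 0, 0, 1, 0, 0, 0, -1, 0, 0, 1, 0, 0, 0, -1, 0, 0, 1, 0, 0, 0, -1, 0, 0, 0.7, 0, 0, 0, -1, 0, 0, 0, 0, 0, 0, -1, 0, 0, 0, 0, 0, 0, -1])

```text
time: 27.6
ee_pos: [0.5537, -0.1489, 0.2624]
tcp_rot: [-180.0, -0.0, 150.9]
wrist_force: [0.4, 1.3, -0.4]
opening: 0.0856
grasp_force: 0.0
```

```bash
python3 - <<'E'
from h import *
o=bot.get_obs();p=o["ee_pos"];print(o["time"],p,o["opening"],o["wrist_force"])
for n in("wrist","scene","top"):
  c=bot.camera(n); save(n+"11",c)
  for q in("gauge_knob","gauge_collar","stand_well"):
    for d in bot.landmark_of(n,q)[:2]: print(n,q,round(d["p"],2),np.round(d["pixel"],1),np.round(at_z(c,d["pixel"],Z[q]),4))
E
```

```text
27.6 [ 0.55371496 -0.14886083  0.26237607] 0.08562173672602663 [ 0.41875904  1.26791439 -0.40350541]
wrist gauge_knob 0.88 [320.  233.7] [ 0.5527 -0.1464  0.161 ]
wrist gauge_collar 0.68 [318.4 205.2] [ 0.5534 -0.148   0.064 ]
wrist stand_well 0.85 [273.  373.4] [ 0.6915 -0.2808  0.064 ]
wrist stand_well 0.83 [166.4  53.8] [ 0.3764 -0.1966  0.064 ]
scene gauge_collar 0.96 [321.4 206. ] [ 0.5592 -0.1437  0.064 ]
scene stand_well 0.94 [293.5 250.4] [ 0.7017 -0.0302  0.064 ]
scene stand_well 0.9 [229.3 243.7] [ 0.8459 -0.1319  0.064 ]
top gauge_collar 0.52 [367.4 269.2] [ 0.5491 -0.1443  0.064 ]
top stand_well 0.89 [368.8 268.5] [ 0.5509 -0.1481  0.064 ]
top stand_well 0.89 [323.3 215. ] [ 0.6967 -0.0277  0.064 ]
```

The gauge stands upright: knob at (0.553,-0.146) and collar at (0.553,-0.148), against a well at (0.552,-0.149). The gripper is open and clear, so I'm handing in.

```bash
python3 -c "
from workcell import bot
print(bot.job_done())"
```

```text
the job is handed in; nothing more can be done
None
```

I gauged the bore, locked the knob tight, stood the gauge back upright in its wooden block, and handed the job in at about 28 s; no verdict came back, and I did not measure the plunger span directly.

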